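# Fetch the pepper shaker from behind an oil bottle

### The job

Lay the tray for a customer: the plain steel pepper shaker stands in the condiment rack behind one of the two oil bottles. First take out the bottle in front of it and set it aside, then stand the shaker upright on the tray next to the soup bowl, and put the bottle back upright in its own front place in the rack. Knock nothing over, and leave everything else where it was.

Things in the scene. Friction and masses are not known exactly. Their poses are not given: they have to be found in the camera images.
- rack: Fixed sheet-steel rack, open above, two lanes each 84 mm wide inside, centres at y +43.5 and -43.5 mm; walls and floor 3 mm thick. Origin: underside of the middle wall, at the rib between front and rear cells; x to the back (away from the robot), y left. Rear cells x 2 to 102 mm, side, middle and back walls there 100 mm high, sloping down from x 10 to -30 mm to 34 mm at the front.
- front_left (a point): Middle of the floor of the rack's left (+y) front cell, 3 mm above the worktop. The cell is 76 mm front to back (rack x -78 to -2 mm) and 84 mm wide; lip 12 mm high in front, rib 9 mm high and 4 mm thick behind.
- front_right (a point): The same for the right (-y) front cell.
- oil_left: Oil bottle with round screw cap, 62x57x141 mm, 0.24 kg, loose; starts in the left (+y) front cell, about 9 mm from the thing behind. Origin: its underside; z up. Body reaches 30 mm to its +x, 26 to -x, 28 to each side, tapering above 85 mm. Cap: 28 mm diameter, 122 to 141 mm high, axis 2 mm to +x of the origin; it can be lifted by the cap.
- oil_right: The same kind of bottle, with the same sizes; starts in the front cell of the rack's right (-y) lane.
- pepper_shaker: Plain steel pepper shaker with domed, pierced top, 58 mm in diameter, 95 mm high, 0.16 kg, loose; starts in the rear cell of either lane, its axis about 34 mm behind the rib, standing on the 3 mm rack floor. Origin: centre of the underside; z up. No room for fingers at its sides (13 mm), nor in front until the bottle is out; about 39 mm behind it.
- spice_jar: Clear round spice jar with a white lid, 47 mm in diameter, 98 mm high, loose; stands in the rear cell of the other lane and stays there. Origin: centre of the underside.
- tray: Brown serving tray with a raised rim, 449 mm along its x, 336 mm along its y, rim 24 mm high, 0.55 kg, loose on the worktop. Origin: centre of the underside; z up. The flat floor, 3 mm above the underside, covers about x = -185 to 180 mm and y = -105 to 130 mm.
- soup_bowl: Ribbed soup bowl, 141 mm in diameter at the rim, 62 mm high, loose, standing on the tray floor. Origin: centre of the underside.
There are look-alikes about, which are no part of the job. What is shaped like the oil_left but blue is not meant.

How it is judged (in metres and radians):
On the way, in this order (a step that is already met when the one before it is completed fails the run):
1. the bottle in front of the shaker is out of its place by more than 100 mm while the shaker still stands in its rear cell (x of pepper_shaker in the frame of rack between 0 and 0.1 m and height (world z) of pepper_shaker below 0.03 m and ((y of pepper_shaker in the frame of rack above 0.01 m and distance of oil_left from where it was at the start of the episode above 0.1 m) or (y of pepper_shaker in the frame of rack below -0.01 m and distance of oil_right from where it was at the start of the episode above 0.1 m))), for 0.2 s.
2. the shaker stands upright on the tray floor (x of pepper_shaker in the frame of tray between -0.185 and 0.185 m and y of pepper_shaker in the frame of tray between -0.13 and 0.13 m and z of pepper_shaker in the frame of tray between -0.005 and 0.02 m and angle between pepper_shaker's own z axis and vertical below 0.1 rad and linear speed of pepper_shaker below 0.03 m/s), for 0.3 s.
At the end, for the whole second after the job is handed in: Shaker upright (0.1 rad) and still on the tray floor, within 185 mm (x) and 130 mm (y) of its centre; both bottles upright and still on the rack floor, within 45 mm of their starts; spice jar upright within 35 mm of its start, bowl and tray within 50 mm (all of step 2 and distance of each of oil_left, oil_right from where it was at the start of the episode below 0.045 m and height (world z) of each of oil_left, oil_right below 0.01 m and angle between each of oil_left, oil_right, spice_jar's own z axis and vertical below 0.1 rad and linear speed of each of oil_left, oil_right below 0.03 m/s and distance of spice_jar from where it was at the start of the episode below 0.035 m and distance of each of soup_bowl, tray from where it was at the start of the episode below 0.05 m); the robot touches nothing.
It fails at once if an oil bottle, the shaker or the spice jar is knocked over (tilted more than 0.8 rad) (angle between any of oil_left, oil_right, pepper_shaker, spice_jar's own z axis and vertical above 0.8 rad).
It fails at once if the soup bowl is tipped by more than 0.35 rad (angle between soup_bowl's own z axis and vertical above 0.35 rad).
It also fails if it takes over 72 s, if anything falls off the work surface, if the arm or the gripper's body presses on something with over 40 N, if the wrist force passes 120 N, or if a joint passes its speed limit or range.

### The arm

A 6-joint arm with a two-finger parallel gripper is mounted at the origin on a cart in front of the work surface, level with it; the furniture and walls round the work are solid. World frame = base frame: x ahead of the robot, y to its left, z up, the work surface at z = 0. Lengths are in m, angles in degrees, forces in N, time in s.
With the tool pointing down it reaches from about 0.4 to 0.825 m from the base axis. Payload 7 kg.
Tool frame: the origin (TCP) lies midway between the tips of the shut fingers; the grasp point (between the pads) lies r.tcp_to_grasp behind it (r.tcp_to_grasp is the distance from the TCP to the grasp point, in m); x points along the fingers, y is the direction in which the jaws open and shut, and the axes are right-handed (so a half turn about x gives the same grasp; the last joint's range is limited). The gripper opens to 88 mm and grips with 3 to 60 N. Pads are 19 mm wide; open, the fingers measure 130 mm over their backs; the gripper's body (78 mm by 193 mm) begins 47 mm behind the grasp point.
Start: joints at [-54.368, 20.546, 0.682, 0, -70.136, -16.507], TCP at [0.221, -0.638, 0.227] pointing down, gripper open.
Joint ranges: [-176.03, 176.03], [-82.01, 121.73], [-58.28, 71.71], [-173.87, 95.51], [-174.79, -0.11], [-173.66, 173.66]. Speed limits (degrees/s): [136.94, 136.94, 172.46, 180, 180, 180].

### API

Orientations are given as [roll, pitch, yaw] about the fixed x, y, z axes, in that order (R = Rz(yaw) Ry(pitch) Rx(roll)).
In Python, from plant import r gives the robot as it stands.
- The arm moves only by the tool carry_out, never from a script. Its argument "moves" is a list of rows, each a list of 7 numbers: the shift along the world's x, y, z in mm, then the turn, a rotation vector about the world's x, y, z in rad, then the opening in per cent of the stroke, from 0 (shut) to 100 (fully open). In form: [[x, y, z, wx, wy, wz, claw], ...]. A call has 1 to 5 rows; each row is the pose to reach, as a shift and turn from the pose commanded when the call began; what a row does not reach only later rows make up. A row lasts 1/10 s, in which the tool goes at most 50 mm and 8.59 degrees, less where a joint would pass 70% of its speed; a pose out of reach is approached as far as the arm can. A call with a gripper value outside its range is refused whole. The fingers move at their own pace and stop on an object; "squeeze" is the grip in N (left out, the last holds). Time passes only in rows, so rows that repeat a pose let the fingers close. It gives the time, the measured TCP pose, the force and the opening at its end, in the units of the state.
- r.get_state(): the state, without advancing time (a new reading comes with each control period).
- r.capture(name): name is "side" or "top"; returns the picture (400x640x3 uint8, blue, green, red); there is no depth.
- r.camera_params(name): a dict with "K" (3x3 intrinsics, pixels), "rvec" (rotation vector, rad) and "tvec" (3), from world to camera coordinates, as OpenCV has them. Camera axes: x right, y down, z forward; pixel columns grow to the right and rows downward; lengths in m; the calibration is good to about 2 mm. A picture is of the moment at which its call begins. camera_params takes no time and is no camera call.
- r.close_job(): hands the job in, once; it reports no verdict.
The state is a dict: "time_s": time; "joints": joint angles; "qd": joint speeds; "joint_torque": joint torques, N m; "tcp_pos": TCP position; "eef_rot": TCP orientation; "contact_force": force on the tool from outside, world axes, zero at the start; "moment": the same for the moment, N m; "gripper_width": finger opening in m.
Only numpy, scipy, OpenCV 4.12 (cv2) and the standard library are available. Lean on these libraries where they do the work, as an engineer would, in place of code of your own. Each camera call takes 0.05 s, during which the arm holds its last target. There are 200 camera calls.

## Working session

There is one attempt and no reset: what is moved stays moved. The work goes in short steps, Python scripts to look and compute and a tool call to move; the robot and the scene stay as the last step left them, time stands still between calls to the robot, and variables do not carry over. Pictures are saved under pics/ and viewed, about 8 in all and at most 12, crops included, and the job is handed in when it is done.

Besides the shell and the picture viewer there is one more tool, called after "Emit:" as a command line: name --pt "numbers of a row" for each row, then --argument value for the rest. carry_out: Moves the arm, as the interface text tells. Its arguments: {"type":"object","properties":{"moves":{"type":"array"},"squeeze":{"type":"number"}},"required":["moves"]}

```bash
mkdir -p pics; ls; python3 - <<'E'
from plant import r
import cv2,numpy as np
for n in("side","top"):
    cv2.imwrite(f"pics/{n}0.png",r.capture(n)); p=r.camera_params(n)
    R=cv2.Rodrigues(np.array(p["rvec"],float))[0]
    print(n,np.array(p["K"]).tolist(),"C",(-R.T@np.array(p["tvec"]).ravel()).round(3))
print(r.get_state(),r.tcp_to_grasp)
E
```

```text
pics
side [[438.03902012264945, 0.0, 319.10824574327927], [0.0, 438.03902012264945, 195.65116311100655], [0.0, 0.0, 1.0]] C [1.578 0.324 0.552]
top [[461.4902356196895, 0.0, 312.0428941295023], [0.0, 461.4902356196895, 194.58975852204495], [0.0, 0.0, 1.0]] C [0.329 0.144 1.394]
{'time_s': 0.1, 'joints': array([-5.43684390e+01,  2.05867170e+01,  6.38521306e-01, -1.65664263e-02,
       -7.01344245e+01, -1.65055950e+01]), 'qd': array([-0.11089188, -0.14453384,  0.07876894,  0.0356749 , -0.07270641,
       -0.03746341]), 'joint_torque': array([ 4.32080069e-04, -5.84161878e+01,  2.93750685e+01,  7.01543033e+00,
        1.01429559e-02, -8.60570026e-05]), 'tcp_pos': array([ 0.22097468, -0.63734915,  0.22572316]), 'eef_rot': array([ 95.83166188,  89.91592426, 114.9519871 ]), 'contact_force': array([0.17312273, 0.3877737 , 0.2607531 ]), 'moment': array([ 0.00419312, -0.00093829,  0.02037857]), 'gripper_width': 0.08756700650264268} 0.0188
```

View pics/side0.png

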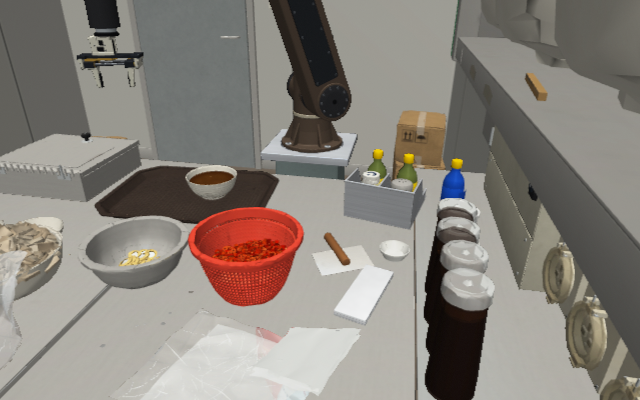

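View pics/top0.png

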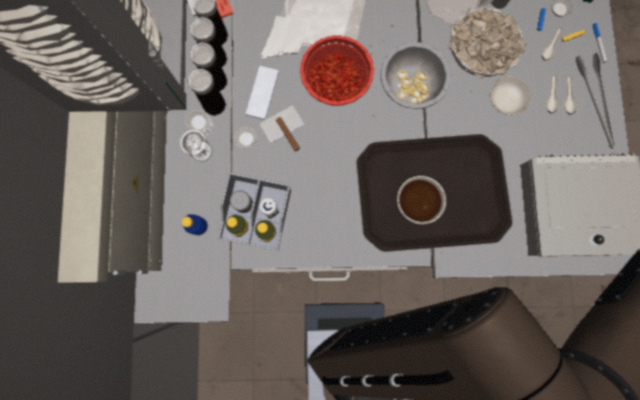

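```bash
cat > h.py <<'E'
from plant import r
import cv2,numpy as np
def cam(n):
    p=r.camera_params(n);R=cv2.Rodrigues(np.array(p["rvec"],float))[0];t=np.array(p["tvec"]).ravel()
    return np.array(p["K"]),R,t
def ray(n,u,v,z):
    K,R,t=cam(n);C=-R.T@t;d=R.T@np.linalg.solve(K,[u,v,1.]);return C+d*(z-C[2])/d[2]
def px(n,P):
    K,R,t=cam(n);q=K@(R@np.array(P,float)+t);return q[:2]/q[2]
def crop(img,x,y,w,h,s): return cv2.resize(img[y:y+h,x:x+w],None,fx=s,fy=s,interpolation=cv2.INTER_CUBIC)
def caps(img,lo=(18,150,120),hi=(32,255,255),amin=15):
    m=cv2.inRange(cv2.cvtColor(img,cv2.COLOR_BGR2HSV),lo,hi)
    n,l,s,c=cv2.connectedComponentsWithStats(m)
    return [(c[i].round(2),s[i]) for i in range(1,n) if s[i,4]>=amin]
E
python3 - <<'E'
from h import *
t=cv2.imread("pics/top0.png");s=cv2.imread("pics/side0.png")
a=crop(t,205,165,100,95,6); b=crop(s,335,140,100,95,6)
cv2.imwrite("pics/c1.png",cv2.resize(np.hstack([a,b]),(800,380)) )
for n,i in(("top",t),("side",s)):
    for c,st in caps(i): print(n,c,st,ray(n,*c,.141 if n=="top" else .1315).round(4))
E
```

```text
top [572.79  35.41] [563  31  21  10  63] [ 0.9829 -0.6289  0.141 ]
top [186.9  221.71] [183 217   9  10  70] [0.4593 0.4809 0.141 ]
top [231.89 222.09] [227 217  11  11  89] [0.456  0.3585 0.141 ]
top [262.09 227.17] [257 222  11  11  95] [0.4406 0.2763 0.141 ]
side [95.7  59.27] [85 59 27  2 37] [-0.8295 -1.4876  0.1315]
side [377.5 153.5] [373 149  10  10  86] [0.4301 0.2732 0.1315]
side [408.41 158.01] [403 153  12  11 103] [0.4472 0.3572 0.1315]
side [456.77 163.  ] [452 158  11  11 101] [0.4573 0.4821 0.1315]
side [414.   185.75] [412 182   5  10  24] [0.6277 0.3712 0.1315]
```

View pics/c1.png

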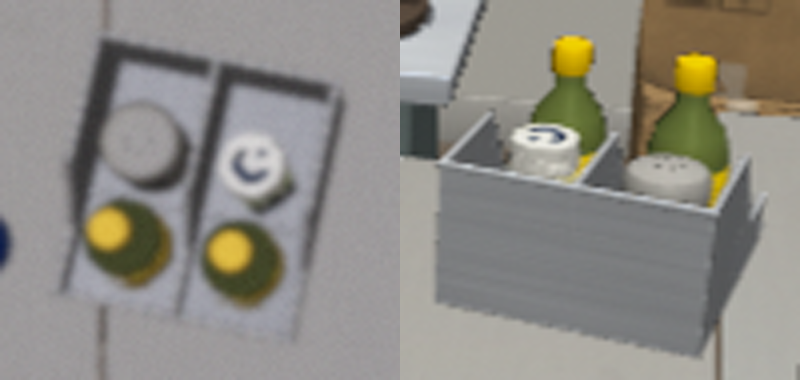

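The candidates are the grey pierced dome at top (241,201) / side (402,184), and the white-lidded jar at top (268,207) / side (371,178). The grey dome matches the pepper shaker. It stands in the left lane, so the bottle in front of it is oil_left, cap at top (232,222). The blue bottle at (187,222) is only a look-alike.

```bash
python3 - <<'E'
from h import *
from scipy.spatial.transform import Rotation as Ro
t=cv2.imread("pics/top0.png")
print("back bottom",ray("side",344.2,215,0),ray("side",410,228.7,0))
print("back top",ray("side",345,180.7,.1),ray("side",414,192.5,.1))
print("shaker",ray("top",241,200.7,.09),"side",ray("side",402.5,180,.098))
print("rack front corners",ray("top",205+66/4,165+293/4,.0),ray("top",205+297/4,165+340/4,.0))
print("rack back corners top",ray("top",205+104/4,165+42/4,.1),ray("top",205+341/4,165+98/4,.1))
# tray, bowl
m=cv2.inRange(cv2.cvtColor(t,cv2.COLOR_BGR2GRAY),0,75);m[:, :340]=0;m[:,525:]=0;m[262:]=0
c=max(cv2.findContours(m,0,2)[0],key=cv2.contourArea);re=cv2.minAreaRect(c);print("tray",re,ray("top",*re[0],.022))
hb=cv2.inRange(t,(110,110,110),(255,255,255));hb[:,:385]=0;hb[:,455:]=0;hb[:170]=0;hb[:230][225:]=0;hb[230:]=0
c=max(cv2.findContours(hb,0,2)[0],key=cv2.contourArea);e=cv2.minEnclosingCircle(c);print("bowl",e,ray("top",*e[0],.065))
s=r.get_state();R=Ro.from_euler("xyz",s["eef_rot"],degrees=True).as_matrix();print(R.round(3))
E
```

```text
back bottom [0.56009924 0.20321122 0.        ] [0.59782096 0.37497053 0.        ]
back top [0.56177702 0.20197917 0.1       ] [0.59658407 0.37458353 0.1       ]
shaker [0.5219489 0.3417138 0.09     ] side [0.52173224 0.34596259 0.098     ]
rack front corners [0.42204    0.41342687 0.        ] [0.383631   0.23976391 0.        ]
rack back corners top [0.59376993 0.36916238 0.1       ] [0.55007729 0.20036066 0.1       ]
tray ((433.873046875, 192.20921325683594), (110.67900848388672, 148.07232666015625), 84.38241577148438) [ 0.54716784 -0.22896165  0.022     ]
bowl ((421.15045166015625, 199.6128387451172), 24.45050621032715) [ 0.51917517 -0.17889066  0.065     ]
[[-0.001 -0.328  0.945]
 [ 0.001  0.945  0.328]
 [-1.     0.001 -0.   ]]
```

Emit:
carry_out --pt "35 35 10 0 0 0.05 100" --pt "70 70 20 0 0 0.1 100" --pt "105 105 30 0 0 0.15 100" --pt "140 140 40 0 0 0.2 100" --pt "175 175 50 0 0 0.25 100" --squeeze 15

```text
time_s: 0.6
tcp_pos: [0.3953, -0.4627, 0.2762]
eef_rot: [98.7, 90.0, 132.2]
contact_force: [1.0, -0.8, 0.5]
gripper_width: 0.0878
```

Emit:
carry_out --pt "20 44 0 0 0 0.05 100" --pt "40 88 0 0 0 0.1 100" --pt "60 132 0 0 0 0.15 100" --pt "80 176 0 0 0 0.2 100" --pt "100 220 0 0 0 0.25 100"

```text
time_s: 1.1
tcp_pos: [0.4947, -0.2425, 0.276]
eef_rot: [89.9, 90.0, 137.8]
contact_force: [0.8, -0.9, -0.0]
gripper_width: 0.0875
```

Emit:
carry_out --pt "5 48 0 0 0 0.05 100" --pt "10 96 0 0 0 0.1 100" --pt "15 144 0 0 0 0.15 100" --pt "20 192 0 0 0 0.2 100" --pt "25 240 0 0 0 0.25 100"

```text
time_s: 1.6
tcp_pos: [0.519, -0.0025, 0.276]
eef_rot: [39.2, 90.0, 101.5]
contact_force: [2.2, -1.0, -1.1]
gripper_width: 0.0873
```

Emit:
carry_out --pt "-2 48 0 0 0 0.05 100" --pt "-4 96 0 0 0 0.1 100" --pt "-6 144 0 0 0 0.15 100" --pt "-8 192 0 0 0 0.2 100" --pt "-10 240 0 0 0 0.25 100"

```text
time_s: 2.1
tcp_pos: [0.5087, 0.2375, 0.276]
eef_rot: [118.4, 90.0, -165.0]
contact_force: [0.7, 0.5, 0.3]
gripper_width: 0.0877
```

Emit:
carry_out --pt "-15 35 0 0 0 0.01 100" --pt "-35 75 0 0 0 0.02 100" --pt "-56 120 0 0 0 0.02 100" --pt "-56 120 0 0 0 0.02 100" --pt "-56 120 0 0 0 0.02 100"

```text
time_s: 2.6
tcp_pos: [0.4526, 0.3564, 0.2755]
eef_rot: [154.2, 89.9, -128.0]
contact_force: [-0.6, -0.4, 0.4]
gripper_width: 0.0877
```

Emit:
carry_out --pt "2 1 -45 0 0 0 100" --pt "2 1 -90 0 0 0 100" --pt "2 1 -120 0 0 0 100" --pt "2 1 -135 0 0 0 100" --pt "2 1 -135 0 0 0 100"

```text
time_s: 3.1
tcp_pos: [0.4549, 0.3539, 0.1385]
eef_rot: [154.8, 89.7, -127.7]
contact_force: [-0.1, -0.2, 0.8]
gripper_width: 0.0877
```

```bash
python3 - <<'E'
from h import *
a=crop(r.capture("top"),190,150,130,110,4);b=crop(r.capture("side"),325,100,120,110,4)
cv2.imwrite("pics/c2.png",cv2.resize(np.hstack([a,b]),(800,352)))
s=r.get_state();print(s["tcp_pos"],s["joints"],px("top",[.455,.358,.141]))
E
```

```text
[0.45614638 0.3558731  0.14162116] [ 5.73372223e+01  1.55334577e+01 -1.84066502e+01  2.73532067e-02
 -5.60595460e+01 -6.98393279e+01] [232.05919306 222.44646232]
```

View pics/c2.png

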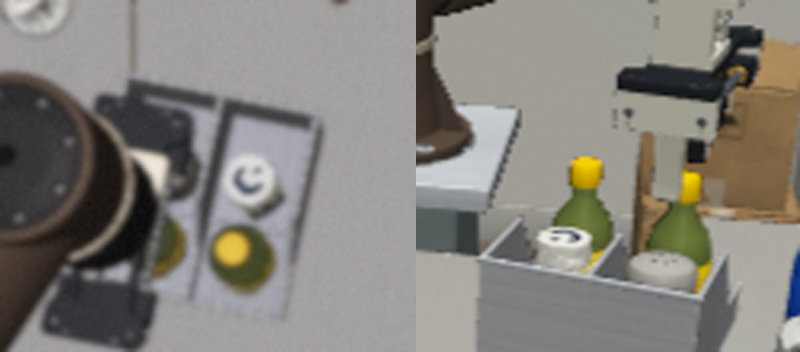

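Emit:
carry_out --pt "0 2 -14 0 0 0 100" --pt "0 2 -25 0 0 0 100" --pt "0 2 -25 0 0 0 60" --pt "0 2 -25 0 0 0 30" --pt "0 2 -25 0 0 0 15" --squeeze 20

```text
time_s: 3.7
tcp_pos: [0.4556, 0.3588, 0.1165]
eef_rot: [-40.3, 90.0, 37.3]
contact_force: [-0.4, -0.3, -0.5]
gripper_width: 0.0689
```

Emit:
carry_out --pt "0 0 0 0 0 0 15" --pt "0 0 0 0 0 0 10" --pt "0 0 0 0 0 0 10" --pt "0 0 0 0 0 0 10" --pt "0 0 0 0 0 0 10"

```text
time_s: 4.2
tcp_pos: [0.4555, 0.3586, 0.1162]
eef_rot: [-51.4, 90.0, 26.2]
contact_force: [1.2, -0.2, 0.5]
gripper_width: 0.0292
```

Emit:
carry_out --pt "0 0 0 0 0 0 10" --pt "0 0 0 0 0 0 10" --pt "0 0 0 0 0 0 10" --pt "0 0 10 0 0 0 10" --pt "0 0 25 0 0 0 10"

```text
time_s: 4.7
tcp_pos: [0.4544, 0.3576, 0.1403]
eef_rot: [147.3, 89.8, -135.2]
contact_force: [-0.4, -0.9, -2.5]
gripper_width: 0.0274
```

Emit:
carry_out --pt "0 0 30 0 0 0 10" --pt "0 0 60 0 0 0 10" --pt "0 0 90 0 0 0 10" --pt "0 0 120 0 0 0 10" --pt "0 0 140 0 0 0 10"

```text
time_s: 5.2
tcp_pos: [0.4553, 0.3586, 0.2837]
eef_rot: [-15.4, 89.9, 62.1]
contact_force: [1.4, 0.1, -4.0]
gripper_width: 0.0275
```

Emit:
carry_out --pt "2 -15 0 0 0 0 10" --pt "6 -42 0 0 0 0 10" --pt "11 -77 0 0 0 0 10" --pt "16 -112 0 0 0 0 10" --pt "21 -147 0 0 0 0 10"

```text
time_s: 5.7
tcp_pos: [0.4753, 0.2092, 0.2799]
eef_rot: [127.3, 89.9, -155.2]
contact_force: [0.4, -0.1, -2.3]
gripper_width: 0.0277
```

Emit:
carry_out --pt "5 -35 0 0 0 0 10" --pt "10 -65 0 0 0 0 10" --pt "14 -85 0 0 0 0 10" --pt "15 -95 -10 0 0 0 10" --pt "15 -95 -30 0 0 0 10"

```text
time_s: 6.2
tcp_pos: [0.4913, 0.1151, 0.2508]
eef_rot: [-33.7, 89.9, 43.8]
contact_force: [0.5, 1.2, -3.5]
gripper_width: 0.0274
```

Emit:
carry_out --pt "0 0 -30 0 0 0 10" --pt "0 0 -60 0 0 0 10" --pt "0 0 -90 0 0 0 10" --pt "0 0 -110 0 0 0 10" --pt "0 0 -120 0 0 0 10"

```text
time_s: 6.7
tcp_pos: [0.4892, 0.1154, 0.128]
eef_rot: [128.2, 89.7, -154.2]
contact_force: [-0.6, -0.1, -3.3]
gripper_width: 0.0279
```

Emit:
carry_out --pt "0 0 -5 0 0 0 10" --pt "0 0 -9 0 0 0 10" --pt "0 0 -12 0 0 0 10" --pt "0 0 -14 0 0 0 10" --pt "0 0 -14 0 0 0 10"

```text
time_s: 7.2
tcp_pos: [0.4915, 0.1166, 0.1174]
eef_rot: [-41.4, 90.0, 36.2]
contact_force: [-0.2, -1.2, -2.6]
gripper_width: 0.0273
```

Emit:
carry_out --pt "0 0 -1 0 0 0 10" --pt "0 0 -2 0 0 0 10" --pt "0 0 -3 0 0 0 10" --pt "0 0 -3 0 0 0 10" --pt "0 0 -3 0 0 0 10"

```text
time_s: 7.7
tcp_pos: [0.4914, 0.1165, 0.114]
eef_rot: [138.5, 90.0, -143.9]
contact_force: [0.9, 0.2, -3.0]
gripper_width: 0.0273
```

Emit:
carry_out --pt "0 0 -1 0 0 0 10" --pt "0 0 -2 0 0 0 10" --pt "0 0 -2 0 0 0 10" --pt "0 0 -2 0 0 0 10"

```text
time_s: 8.1
tcp_pos: [0.4921, 0.1168, 0.113]
eef_rot: [-61.7, 89.9, 15.9]
contact_force: [-1.2, 0.4, 5.4]
gripper_width: 0.0271
```

Emit:
carry_out --pt "0 0 1 0 0 0 30" --pt "0 0 1 0 0 0 60" --pt "0 0 1 0 0 0 90" --pt "0 0 1 0 0 0 90" --pt "0 0 1 0 0 0 90"

```text
time_s: 8.6
tcp_pos: [0.4914, 0.1165, 0.113]
eef_rot: [-137.8, 90.0, -60.3]
contact_force: [1.3, 0.1, 0.7]
gripper_width: 0.0537
```

Emit:
carry_out --pt "0 0 0 0 0 0 90" --pt "0 0 30 0 0 0 90" --pt "0 0 70 0 0 0 90" --pt "0 0 110 0 0 0 90" --pt "0 0 130 0 0 0 90"

```text
time_s: 9.1
tcp_pos: [0.4926, 0.117, 0.2468]
eef_rot: [-54.1, 89.7, 23.4]
contact_force: [1.2, 0.4, -0.4]
gripper_width: 0.0786
```

```bash
python3 - <<'E'
from h import *
a=r.capture("top");b=r.capture("side")
cv2.imwrite("pics/t3.png",a);cv2.imwrite("pics/s3.png",b)
cv2.imwrite("pics/c3.png",cv2.resize(np.hstack([crop(a,190,150,190,130,4),crop(b,260,100,180,130,4)]),(800,281)))
for n,i in(("top",a),("side",b)):
    for c,st in caps(i): print(n,c,st,ray(n,*c,.138 if n=="top" else .1285).round(4))
print(r.get_state()["tcp_pos"])
E
```

```text
top [572.92  35.34] [563  31  21  10  62] [ 0.9847 -0.6312  0.138 ]
top [186.96 221.82] [183 218   9   9  68] [0.4593 0.4816 0.138 ]
side [377.5 153.5] [373 149  10  10  86] [0.4219 0.2728 0.1285]
side [316.81 156.73] [312 152  10  11  89] [0.4826 0.113  0.1285]
side [456.82 163.01] [452 158  11  11 102] [0.4493 0.4833 0.1285]
side [316.69 189.98] [307 180  20  21 354] [0.6912 0.1537 0.1285]
[0.49301351 0.11727933 0.24663153]
```

View pics/c3.png

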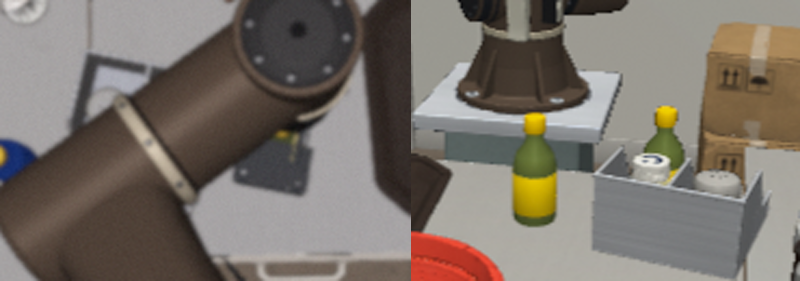

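Emit:
carry_out --pt "5 40 0 0 0 0 84" --pt "11 85 0 0 0 0 84" --pt "17 130 0 0 0 0 84" --pt "23 175 0 0 0 0 84" --pt "27 210 0 0 0 0 84"

```text
time_s: 9.7
tcp_pos: [0.5182, 0.3287, 0.2418]
eef_rot: [143.5, 89.9, -138.9]
contact_force: [0.6, 0.4, -0.3]
gripper_width: 0.0738
```

Emit:
carry_out --pt "2 17 -30 0 0 0 84" --pt "2 17 -70 0 0 0 84" --pt "2 17 -100 0 0 0 84" --pt "2 17 -110 0 0 0 84" --pt "2 17 -110 0 0 0 84"

```text
time_s: 10.2
tcp_pos: [0.5197, 0.3427, 0.1312]
eef_rot: [153.5, 89.8, -128.9]
contact_force: [0.1, -0.5, 0.5]
gripper_width: 0.0737
```

```bash
python3 - <<'E'
from h import *
from scipy.spatial.transform import Rotation as Ro
a=r.capture("top");b=r.capture("side")
cv2.imwrite("pics/c4.png",cv2.resize(np.hstack([crop(a,190,150,120,100,5),crop(b,340,100,120,100,5)]),(800,333)))
s=r.get_state();R=Ro.from_euler("xyz",s["eef_rot"],degrees=True).as_matrix();print(s["tcp_pos"],R[:,1].round(3),R[:,0].round(3),s["gripper_width"])
E
```

```text
[0.52113348 0.34394752 0.13429435] [-0.977  0.215 -0.001] [ 0.001  0.001 -1.   ] 0.07353585053031245
```

View pics/c4.png

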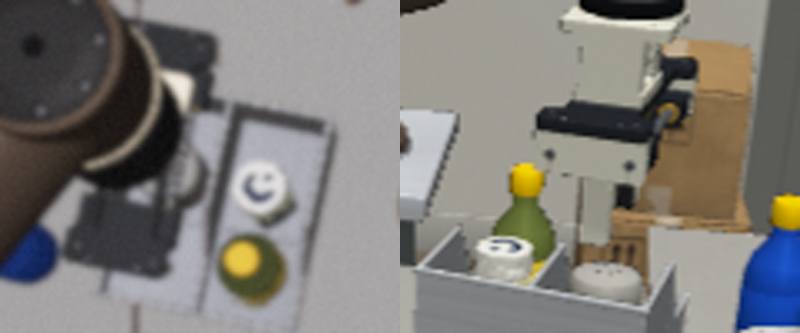

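Emit:
carry_out --pt "1 0 -15 0 0 0 84" --pt "1 0 -28 0 0 0 84" --pt "1 0 -35 0 0 0 84" --pt "1 0 -40 0 0 0 84" --pt "1 0 -45 0 0 0 84"

```text
time_s: 10.8
tcp_pos: [0.5216, 0.3437, 0.0882]
eef_rot: [-40.8, 90.0, 36.7]
contact_force: [-0.4, 0.2, 1.3]
gripper_width: 0.0736
```

Emit:
carry_out --pt "0 0 -12 0 0 0 84" --pt "0 0 -24 0 0 0 84" --pt "0 0 -34 0 0 0 84" --pt "0 0 -41 0 0 0 84" --pt "0 0 -41 0 0 0 84"

```text
time_s: 11.3
tcp_pos: [0.5208, 0.3429, 0.0455]
eef_rot: [150.8, 89.9, -131.7]
contact_force: [0.1, 0.8, -0.6]
gripper_width: 0.0735
```

Emit:
carry_out --pt "0 0 0 0 0 0 75" --pt "0 0 0 0 0 0 68" --pt "0 0 0 0 0 0 60" --pt "0 0 0 0 0 0 50" --pt "0 0 0 0 0 0 50" --squeeze 15

```text
time_s: 11.8
tcp_pos: [0.5221, 0.344, 0.0478]
eef_rot: [-38.4, 89.9, 39.2]
contact_force: [2.5, 0.6, 2.8]
gripper_width: 0.058
```

Emit:
carry_out --pt "0 0 0 0 0 0 50" --pt "0 0 0 0 0 0 50" --pt "0 0 5 0 0 0 50" --pt "0 0 15 0 0 0 50" --pt "0 0 30 0 0 0 50" --squeeze 20

```text
time_s: 12.3
tcp_pos: [0.5201, 0.3425, 0.0763]
eef_rot: [142.6, 89.8, -139.8]
contact_force: [0.5, 1.0, -3.2]
gripper_width: 0.0576
```

Emit:
carry_out --pt "0 0 30 0 0 0 50" --pt "0 0 65 0 0 0 50" --pt "0 0 100 0 0 0 50" --pt "0 0 130 0 0 0 50" --pt "0 0 150 0 0 0 50"

```text
time_s: 12.8
tcp_pos: [0.5212, 0.3436, 0.2299]
eef_rot: [-20.0, 89.9, 57.6]
contact_force: [-0.0, 0.3, -1.5]
gripper_width: 0.0576
```

Emit:
carry_out --pt "0 -15 0 0 0 0 50" --pt "1 -45 0 0 0 0 50" --pt "2 -85 0 0 0 0 50" --pt "3 -127 0 0 0 0 50" --pt "4 -170 0 0 0 0 50"

```text
time_s: 13.3
tcp_pos: [0.5237, 0.1712, 0.2257]
eef_rot: [123.2, 89.8, -159.2]
contact_force: [1.7, -0.5, -1.9]
gripper_width: 0.0579
```

Emit:
carry_out --pt "1 -43 0 0 0 0 50" --pt "2 -86 0 0 0 0 50" --pt "3 -129 0 0 0 0 50" --pt "4 -172 0 0 0 0 50" --pt "5 -215 0 0 0 0 50"

```text
time_s: 13.8
tcp_pos: [0.5285, -0.0436, 0.226]
eef_rot: [99.1, 89.9, 176.7]
contact_force: [2.1, 0.4, -2.0]
gripper_width: 0.0577
```

Emit:
carry_out --pt "2 -43 0 0 0 0 50" --pt "4 -86 0 0 0 0 50" --pt "6 -129 0 0 0 0 50" --pt "7 -170 0 0 0 0 50" --pt "8 -205 0 0 0 0 50"

```text
time_s: 14.3
tcp_pos: [0.5364, -0.2484, 0.2257]
eef_rot: [81.8, 89.8, 159.3]
contact_force: [0.8, 0.3, -2.3]
gripper_width: 0.0574
```

Emit:
carry_out --pt "1 -30 0 0 0 0 50" --pt "2 -50 0 0 0 0 50" --pt "2 -60 -10 0 0 0 50" --pt "2 -60 -35 0 0 0 50" --pt "2 -60 -60 0 0 0 50"

```text
time_s: 14.8
tcp_pos: [0.539, -0.3063, 0.1651]
eef_rot: [57.0, 89.9, 134.5]
contact_force: [0.4, -0.2, -2.2]
gripper_width: 0.0577
```

```bash
python3 - <<'E'
from h import *
b=r.capture("side")
cv2.imwrite("pics/c5.png",crop(b,80,70,220,170,3))
print(r.get_state()["tcp_pos"],r.get_state()["gripper_width"])
E
```

```text
[ 0.53662574 -0.3048939   0.16009992] 0.057544422030875945
```

View pics/c5.png

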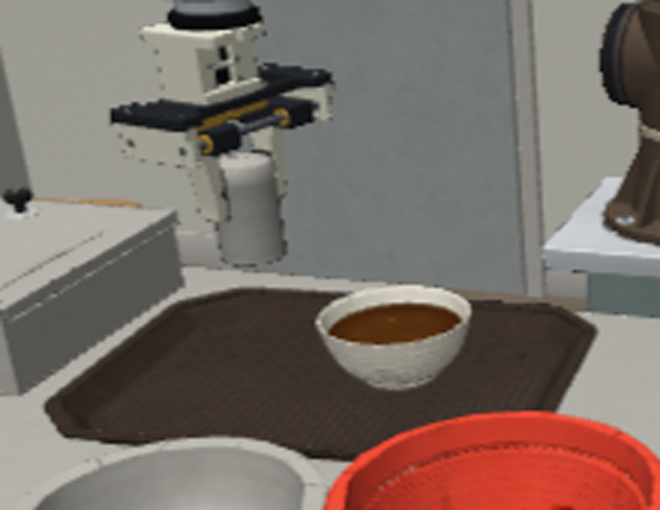

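Emit:
carry_out --pt "0 0 -30 0 0 0 50" --pt "0 0 -60 0 0 0 50" --pt "0 0 -85 0 0 0 50" --pt "0 0 -102 0 0 0 50" --pt "0 0 -112 0 0 0 50"

```text
time_s: 15.35
tcp_pos: [0.5386, -0.3056, 0.053]
eef_rot: [83.5, 89.8, 161.1]
contact_force: [0.5, 0.3, -1.6]
gripper_width: 0.0576
```

Emit:
carry_out --pt "0 0 -2 0 0 0 50" --pt "0 0 -4 0 0 0 50" --pt "0 0 -5 0 0 0 50" --pt "0 0 -5 0 0 0 50" --pt "0 0 -5 0 0 0 50"

```text
time_s: 15.85
tcp_pos: [0.5408, -0.3066, 0.0508]
eef_rot: [-90.9, 89.9, -13.4]
contact_force: [-0.2, 0.3, -2.8]
gripper_width: 0.0574
```

Emit:
carry_out --pt "0 0 -1 0 0 0 50" --pt "0 0 -2 0 0 0 50" --pt "0 0 -3 0 0 0 50" --pt "0 0 -3 0 0 0 50" --pt "0 0 -3 0 0 0 50"

```text
time_s: 16.35
tcp_pos: [0.5407, -0.3067, 0.0478]
eef_rot: [-117.8, 90.0, -40.2]
contact_force: [-1.7, -0.0, 6.0]
gripper_width: 0.0573
```

Emit:
carry_out --pt "0 0 1 0 0 0 66" --pt "0 0 1 0 0 0 70" --pt "0 0 1 0 0 0 80" --pt "0 0 1 0 0 0 90" --pt "0 0 1 0 0 0 90"

```text
time_s: 16.85
tcp_pos: [0.5404, -0.3064, 0.048]
eef_rot: [80.8, 90.0, 158.4]
contact_force: [-0.9, 0.8, 0.6]
gripper_width: 0.0773
```

Emit:
carry_out --pt "0 0 0 0 0 0 90" --pt "0 0 20 0 0 0 90" --pt "0 0 50 0 0 0 90" --pt "0 0 90 0 0 0 90" --pt "0 0 130 0 0 0 90"

```text
time_s: 17.35
tcp_pos: [0.54, -0.3064, 0.1791]
eef_rot: [92.2, 89.9, 169.7]
contact_force: [0.2, -1.4, 0.6]
gripper_width: 0.079
```

Emit:
carry_out --pt "0 20 30 0 0 0 90" --pt "-5 60 70 0 0 0 90" --pt "-12 105 70 0 0 0 90" --pt "-19 150 70 0 0 0 90" --pt "-26 195 70 0 0 0 90"

```text
time_s: 17.85
tcp_pos: [0.5139, -0.1099, 0.2486]
eef_rot: [-62.2, 89.9, 15.3]
contact_force: [1.0, 0.1, 0.3]
gripper_width: 0.0788
```

```bash
python3 - <<'E'
from h import *
a=r.capture("top");b=r.capture("side")
cv2.imwrite("pics/c6.png",np.hstack([cv2.resize(crop(b,80,100,320,170,2),(450,239)),cv2.resize(crop(a,200,120,350,150,2),(350,239))]))
for n,i in(("top",a),("side",b)):
    for c,st in caps(i,amin=40): print(n,c,st[4],ray(n,*c,.138 if n=="top" else .1285).round(4))
print(r.get_state()["tcp_pos"])
E
```

```text
top [572.92  35.41] 63 [ 0.9845 -0.6312  0.138 ]
top [186.9  221.78] 69 [0.4594 0.4817 0.138 ]
top [262.11 227.3 ] 96 [0.4405 0.2766 0.138 ]
side [377.5 153.5] 86 [0.4219 0.2728 0.1285]
side [316.82 156.79] 90 [0.483  0.1131 0.1285]
side [456.77 163.  ] 101 [0.4493 0.4832 0.1285]
side [316.72 189.97] 353 [0.6911 0.1537 0.1285]
[ 0.51378266 -0.10744632  0.24879932]
```

View pics/c6.png

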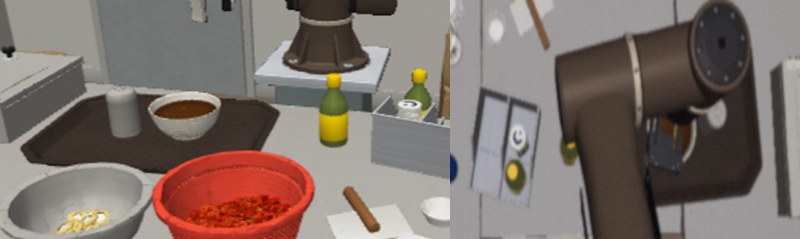

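Emit:
carry_out --pt "-4 40 0 0 0 0 95" --pt "-9 88 0 0 0 0 95" --pt "-14 136 0 0 0 0 95" --pt "-18 184 0 0 0 0 95" --pt "-22 225 0 0 0 0 95"

```text
time_s: 18.45
tcp_pos: [0.4921, 0.1154, 0.2484]
eef_rot: [-43.4, 90.0, 34.2]
contact_force: [0.3, 0.1, -0.7]
gripper_width: 0.0829
```

Emit:
carry_out --pt "0 0 0 0 0 0 95" --pt "0 0 -30 0 0 0 95" --pt "0 0 -60 0 0 0 95" --pt "0 0 -85 0 0 0 95" --pt "0 0 -85 0 0 0 95"

```text
time_s: 18.95
tcp_pos: [0.4904, 0.1119, 0.16]
eef_rot: [129.8, 89.6, -152.7]
contact_force: [-0.2, -0.4, 0.2]
gripper_width: 0.0835
```

Emit:
carry_out --pt "0 0 0 0 0 0 95" --pt "0 0 0 0 0 0 95" --pt "0 0 -10 0 0 0 95" --pt "0 0 -20 0 0 0 95" --pt "0 0 -20 0 0 0 95"

```text
time_s: 19.45
tcp_pos: [0.4915, 0.1131, 0.1416]
eef_rot: [124.9, 89.9, -157.6]
contact_force: [-0.8, -0.7, -0.0]
gripper_width: 0.0832
```

Emit:
carry_out --pt "0 2 -12 0 0 0 95" --pt "0 2 -22 0 0 0 95" --pt "0 2 -27 0 0 0 95" --pt "0 2 -27 0 0 0 60" --pt "0 2 -27 0 0 0 30" --squeeze 20

```text
time_s: 19.95
tcp_pos: [0.4925, 0.1156, 0.116]
eef_rot: [163.6, 90.0, -118.8]
contact_force: [0.0, 0.7, 0.2]
gripper_width: 0.0726
```

Emit:
carry_out --pt "0 0 0 0 0 0 10" --pt "0 0 0 0 0 0 10" --pt "0 0 0 0 0 0 10" --pt "0 0 0 0 0 0 10" --pt "0 0 0 0 0 0 10"

```text
time_s: 20.45
tcp_pos: [0.4924, 0.1156, 0.1162]
eef_rot: [-46.6, 90.0, 31.0]
contact_force: [0.2, 0.5, 0.4]
gripper_width: 0.0326
```

Emit:
carry_out --pt "0 0 0 0 0 0 10" --pt "0 0 0 0 0 0 10" --pt "0 0 0 0 0 0 10" --pt "0 0 5 0 0 0 10" --pt "0 0 15 0 0 0 10"

```text
time_s: 20.95
tcp_pos: [0.4914, 0.1151, 0.1305]
eef_rot: [128.5, 89.8, -153.9]
contact_force: [0.7, 0.4, -2.8]
gripper_width: 0.0273
```

Emit:
carry_out --pt "0 0 30 0 0 0 10" --pt "0 0 65 0 0 0 10" --pt "0 0 100 0 0 0 10" --pt "0 0 130 0 0 0 10" --pt "0 0 155 0 0 0 10"

```text
time_s: 21.45
tcp_pos: [0.4923, 0.1155, 0.2887]
eef_rot: [-43.3, 89.9, 34.3]
contact_force: [0.3, 0.2, -2.9]
gripper_width: 0.0278
```

Emit:
carry_out --pt "-2 15 0 0 0 0 10" --pt "-7 45 0 0 0 0 10" --pt "-13 80 0 0 0 0 10" --pt "-20 118 0 0 0 0 10" --pt "-26 156 0 0 0 0 10"

```text
time_s: 21.95
tcp_pos: [0.4652, 0.2729, 0.2856]
eef_rot: [119.2, 89.9, -163.2]
contact_force: [0.9, 0.0, -1.8]
gripper_width: 0.0273
```

Emit:
carry_out --pt "-6 35 0 0 0 0 10" --pt "-11 65 0 0 0 0 10" --pt "-15 88 0 0 0 0 10" --pt "-15 88 0 0 0 0 10" --pt "-15 88 0 0 0 0 10"

```text
time_s: 22.45
tcp_pos: [0.4508, 0.3598, 0.2853]
eef_rot: [151.4, 89.9, -131.0]
contact_force: [-0.6, 0.3, -3.0]
gripper_width: 0.0273
```

```bash
python3 - <<'E'
from h import *
b=r.capture("side")
cv2.imwrite("pics/c7.png",crop(b,335,60,120,170,3))
s=r.get_state();print(s["tcp_pos"],s["contact_force"],s["gripper_width"])
E
```

```text
[0.4510656  0.35924318 0.28559566] [ 0.56266556 -0.11380602 -3.30488911] 0.02732582837733395
```

View pics/c7.png

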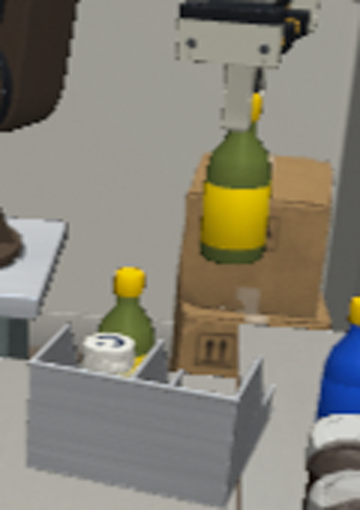

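Emit:
carry_out --pt "0 0 -30 0 0 0 10" --pt "0 0 -60 0 0 0 10" --pt "0 0 -90 0 0 0 10" --pt "0 0 -105 0 0 0 10" --pt "0 0 -115 0 0 0 10"

```text
time_s: 23.0
tcp_pos: [0.4513, 0.358, 0.1698]
eef_rot: [155.7, 89.9, -126.8]
contact_force: [0.5, 0.4, -2.5]
gripper_width: 0.0277
```

Emit:
carry_out --pt "0 0 -10 0 0 0 10" --pt "0 0 -20 0 0 0 10" --pt "0 0 -30 0 0 0 10" --pt "0 0 -38 0 0 0 10" --pt "0 0 -44 0 0 0 10"

```text
time_s: 23.5
tcp_pos: [0.4513, 0.3595, 0.1264]
eef_rot: [156.6, 90.0, -125.9]
contact_force: [-0.6, -1.0, -3.2]
gripper_width: 0.0273
```

Emit:
carry_out --pt "0 0 -2 0 0 0 10" --pt "0 0 -3 0 0 0 10" --pt "0 0 -4 0 0 0 10" --pt "0 0 -4 0 0 0 10" --pt "0 0 -4 0 0 0 10"

```text
time_s: 24.0
tcp_pos: [0.4515, 0.3597, 0.1234]
eef_rot: [-28.4, 90.0, 49.1]
contact_force: [0.2, -0.6, -2.5]
gripper_width: 0.0272
```

Emit:
carry_out --pt "0 0 -1 0 0 0 10" --pt "0 0 -2 0 0 0 10" --pt "0 0 -3 0 0 0 10" --pt "0 0 -3 0 0 0 10" --pt "0 0 -3 0 0 0 10"

```text
time_s: 24.5
tcp_pos: [0.4514, 0.3595, 0.12]
eef_rot: [170.3, 90.0, -112.1]
contact_force: [-0.4, -0.3, -3.6]
gripper_width: 0.0274
```

Emit:
carry_out --pt "0 0 -1 0 0 0 10" --pt "0 0 -2 0 0 0 10" --pt "0 0 -2 0 0 0 10" --pt "0 0 -2 0 0 0 10"

```text
time_s: 24.9
tcp_pos: [0.452, 0.3603, 0.1191]
eef_rot: [-30.7, 89.9, 46.9]
contact_force: [-1.1, 1.8, 5.5]
gripper_width: 0.0273
```

Contact is at the expected height, so I release, rise and move clear.

Emit:
carry_out --pt "0 0 1 0 0 0 40" --pt "0 0 1 0 0 0 60" --pt "0 0 1 0 0 0 90" --pt "0 0 1 0 0 0 90" --pt "0 0 1 0 0 0 90"

```text
time_s: 25.4
tcp_pos: [0.4513, 0.3594, 0.1189]
eef_rot: [156.6, 90.0, -125.9]
contact_force: [0.5, 0.3, 0.3]
gripper_width: 0.0617
```

Emit:
carry_out --pt "0 0 0 0 0 0 90" --pt "0 0 30 0 0 0 90" --pt "0 0 70 0 0 0 90" --pt "0 0 110 0 0 0 90" --pt "0 0 150 0 0 0 90"

```text
time_s: 25.9
tcp_pos: [0.4512, 0.3593, 0.2707]
eef_rot: [156.3, 90.0, -126.2]
contact_force: [-0.2, 1.5, -0.3]
gripper_width: 0.079
```

Emit:
carry_out --pt "5 -40 10 0 0 0 90" --pt "10 -85 20 0 0 0 90" --pt "15 -130 20 0 0 0 90" --pt "20 -175 20 0 0 0 90" --pt "25 -220 20 0 0 0 90"

```text
time_s: 26.4
tcp_pos: [0.4762, 0.1379, 0.2894]
eef_rot: [-39.9, 90.0, 37.7]
contact_force: [0.7, 0.8, 0.3]
gripper_width: 0.0786
```

Emit:
carry_out --pt "5 -40 0 0 0 0 90" --pt "10 -80 0 0 0 0 90" --pt "10 -110 0 0 0 0 90" --pt "10 -120 0 0 0 0 90" --pt "10 -120 0 0 0 0 90"

```text
time_s: 26.9
tcp_pos: [0.4863, 0.0184, 0.2892]
eef_rot: [-43.9, 90.0, 33.5]
contact_force: [-0.3, 0.6, 0.1]
gripper_width: 0.0789
```

```bash
python3 - <<'E'
from h import *
a=r.capture("top");b=r.capture("side")
cv2.imwrite("pics/c8.png",np.hstack([cv2.resize(crop(b,80,100,370,170,2),(450,207)),cv2.resize(crop(a,180,120,350,150,2),(350,207))]))
for n,i in(("top",a),("side",b)):
    for c,st in caps(i,amin=40): print(n,c,st[4],ray(n,*c,.141 if n=="top" else .1315).round(4))
e=cv2.absdiff(b,cv2.imread("pics/side0.png"))[165:230,340:420].max(2);print("rack diff px",(e>40).sum())
print(r.get_state()["tcp_pos"])
E
```

```text
top [572.92  35.41] 63 [ 0.9829 -0.6293  0.141 ]
top [186.96 221.75] 69 [0.4592 0.4808 0.141 ]
top [228.82 224.77] 61 [0.4488 0.3668 0.141 ]
side [377.55 153.47] 85 [0.4298 0.2733 0.1315]
side [410.04 157.27] 97 [0.4406 0.3614 0.1315]
side [456.77 163.  ] 101 [0.4573 0.4821 0.1315]
side [405.97 185.77] 159 [0.6317 0.3529 0.1315]
rack diff px 267
[0.48645794 0.01984417 0.28907894]
```

View pics/c8.png

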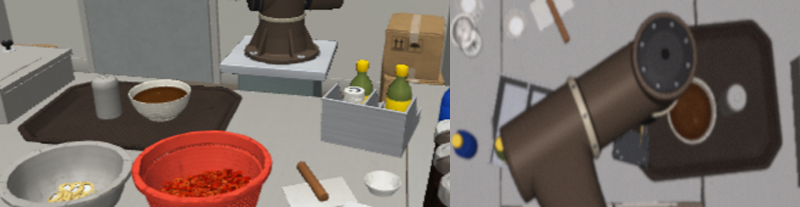

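```bash
python3 -c "
from plant import r
print(r.close_job(), r.get_state()['time_s'])"
```

```text
the job is handed in; nothing more can be done
the job is handed in; nothing more can be done
```

The job is done and handed in at about 27 s; the system gave no verdict. I took oil_left, the bottle in front of the shaker, out by its cap and set it on the worktop. I then stood the pepper shaker upright on the tray to the right of the soup bowl, and put oil_left back in its front left cell.

**Last checks (two camera views):**
- **Shaker:** it looks upright on the tray, at about (0.54, -0.307) m.
- **oil_left:** it stands upright in its cell about 5–7 mm from its start by the side view. It touched down at the height expected for the rack floor. In the top view its cap was partly hidden by the arm, so that reading (9–10 mm off) is less sure.
- **oil_right:** its cap is within about 1 mm of its starting reading.
- **Tray, bowl and spice jar:** they look unmoved by eye; I did not measure them again at the end.
- **Robot:** the gripper was clear, about 0.29 m above the worktop, and touching nothing.

No check failed.

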